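Show the stamps, then ease the lid shut

ROBOT

A 6-joint arm with a two-finger parallel gripper is mounted at the origin on the work surface. World frame = base frame: x ahead of the robot, y to its left, z up, the work surface at z = 0. Lengths are in m, angles in degrees, forces in N, time in s.
With the tool pointing down it reaches from about 0.4 to 0.825 m from the base axis. Payload 7 kg.
Tool frame: the origin (TCP) lies on the centre line of the jaws, within the pads' length; the fingertips stand 19 mm ahead of it and the grasp point (between the pads) is the TCP; z points along the fingers, y is the line along which they close (so a half turn about z gives the same grasp; the last joint's range is limited). The gripper opens to 88 mm and grips with 3 to 60 N. Pads are 19 mm wide; open, the fingers measure 130 mm over their backs; the gripper's body (78 mm by 193 mm) begins 47 mm behind the grasp point.
Start: joints at [88.7, 20.546, 0.682, 0, -70.136, -16.507], TCP at [0.206, 0.643, 0.246] pointing down, gripper open.
Joint ranges: [-176.03, 176.03], [-82.01, 121.73], [-58.28, 71.71], [-173.87, 95.51], [-174.79, -0.11], [-173.66, 173.66]. Speed limits (degrees/s): [136.94, 136.94, 172.46, 180, 180, 180].

INTERFACE

Orientations are given as [roll, pitch, yaw] about the fixed x, y, z axes, in that order (R = Rz(yaw) Ry(pitch) Rx(roll)).
In Python, from plant import get_state, capture, close_job gives the robot as it stands.
- The arm moves only by the tool apply_moves, never from a script. Its argument "targets" is a list of rows, each a list of 7 numbers: the opening, from 0 (shut) to 1 (fully open), then the shift along the tool's x, y, z normalised to -1 to 1, where 1 is 1000 mm, then the turn, a rotation vector about the tool's x, y, z normalised to -1 to 1, where 1 is 90 degrees. In form: [[claw, tx, ty, tz, ax, ay, az], ...]. A call has 1 to 20 rows; each row shifts and turns the commanded pose from where the row before left it, along the tool's axes as they then stand; what a row does not reach is not made up. A row lasts 1/12 s, in which the tool goes at most 41.7 mm and 7.16 degrees, less where a joint would pass 70% of its speed; a pose out of reach is approached as far as the arm can. A call with a number of a shift or a turn outside -1 to 1 is refused whole. A call with a gripper value outside its range is refused whole. The fingers move at their own pace and stop on an object; "newtons" is the grip in N (left out, the last holds). Time passes only in rows, so rows that do not move let the fingers close. It gives the time, the measured TCP pose, the force, the opening and the grip force at its end, in the units of the state.
- get_state(): the state, without advancing time (a new reading comes with each control period).
- capture(name): name is "scene" or "side" or "wrist"; returns a dict with "frame" (480x640x3 uint8, red, green, blue), "range_z" (480x640 float32, m along the optical axis (not along the pixel's ray), 0 where there is no reading), "camera_matrix" (3x3 intrinsics, pixels), "T" (4x4, takes a point from camera to world coordinates). Camera axes: x right, y down, z forward; pixel columns grow to the right and rows downward; lengths in m; the calibration is good to about 2 mm. A picture is of the moment at which its call begins.
- close_job(): hands the job in; it is judged then, once.
The state is a dict: "time_s": time; "joints": joint angles; "qd": joint speeds; "joint_torque": joint torques, N m; "tcp_pos": TCP position; "eef_rot": TCP orientation; "contact_force": force on the tool from outside, world axes, zero at the start; "moment": the same for the moment, N m; "gripper_width": finger opening in m; "gripper_force": force on a finger pad.
Only numpy, scipy, OpenCV 4.12 (cv2) and the standard library are available. Lean on these libraries where they do the work, as an engineer would, in place of code of your own. Each camera call takes 0.05 s, during which the arm holds its last target. There are 200 camera calls.

TASK

A colleague wants to look over the stamps in the wider of the two green stamp boxes: with the fingertips, press its lever all the way down so that its lid stands fully open, and keep it there for three seconds. Then let the lever up slowly, with the fingers on it all the way, so that the lid eases shut without slamming, and move clear. Work the lid by its lever only, grasp nothing, keep the narrower box shut, and do not shift or pick up anything else on the desk.

Things in the scene. Friction and masses are not known exactly. Their poses are not given: they have to be found in the camera images.
- wide_box: the wide green metal stamp box, fixed to the desk: 150 deep (x) by 200 wide (y, 220 over the linkage covers on its sides), 90 high, 98 with its shut lid. Origin at the centre of its underside; its own -x axis points out of the front, towards the lever; yaw varies. Sizes in mm.
- wide_lid (a joint): the wide box's flat green lid, hinged along the box's rear (+x) top edge: 0 shut, grows as its front edge rises, 1.2 rad fully open (stop). Linked to the lever: lid angle = 2.4 x lever angle. Let go, it falls shut fast under its own weight and a weak spring.
- wide_lever (a joint): the wide box's lever: 0 at rest (sloping up 0.25 rad towards its free end), grows as it is pressed down, 0.5 rad pressed home (stop; then sloping down 0.25 rad). Pushed at the middle of the tread it takes about 4 to 10 N.
- wide_pad (a point): centre of the black rubber tread on the top face of the wide box's lever, the place to press; moves with the lever. The lever is a plate 100 wide (box's y), sticking out 95 in front of its axle; the tread is its outer 40 and is 7 thick. At rest this point is 82 above the desk and 155 in front of the box's origin; pressed home it is 45 above the desk, and in between it moves less than 4 in the horizontal. Sizes in mm.
- wide_pivot (a point): centre of the wide box's lever axle (fixed; along the box's y), 60 above the desk, 83 in front of the box's origin, 75 behind the middle of the tread. Sizes in mm.
- narrow_box: the narrow green metal stamp box, fixed to the desk: 150 deep (x) by 120 wide (y, 140 over the linkage covers on its sides), 90 high, 98 with its shut lid. Origin at the centre of its underside; its own -x axis points out of the front, towards the lever; yaw varies. Sizes in mm.
- narrow_lid (a joint): the narrow box's flat green lid, hinged along the box's rear (+x) top edge: 0 shut, grows as its front edge rises, 1.2 rad fully open (stop). Linked to the lever: lid angle = 2.4 x lever angle. Let go, it falls shut fast under its own weight and a weak spring.
- narrow_lever (a joint): the narrow box's lever: 0 at rest (sloping up 0.25 rad towards its free end), grows as it is pressed down, 0.5 rad pressed home (stop; then sloping down 0.25 rad).
- narrow_pad (a point): centre of the black rubber tread on the top face of the narrow box's lever, the place to press; moves with the lever. The lever is a plate 70 wide (box's y), sticking out 95 in front of its axle; the tread is its outer 40 and is 7 thick. At rest this point is 82 above the desk and 155 in front of the box's origin; pressed home it is 45 above the desk, and in between it moves less than 4 in the horizontal. Sizes in mm.
- narrow_pivot (a point): centre of the narrow box's lever axle (fixed; along the box's y), 60 above the desk, 83 in front of the box's origin, 75 behind the middle of the tread. Sizes in mm.
- wide_lid_edge (a point): middle of the front top edge of the wide box's lid, 98 mm above the desk when shut, 152 mm from its hinge; moves with the lid
- narrow_lid_edge (a point): middle of the front top edge of the narrow box's lid, 98 mm above the desk when shut, 152 mm from its hinge; moves with the lid
- stamp_a_mid (a point): rubber stamp with a 30 square wooden foot and a turned knob, 67 tall, standing beside the wide box's lever (sizes in mm); point at its middle. To be left alone; loose.
- stamp_b_mid (a point): the same kind of rubber stamp, 67 tall, standing beside the narrow box's lever (sizes in mm); point at its middle. To be left alone; loose.
- ink_pad_mid (a point): open red ink pad in a white tray, 75 x 110 x 17 (sizes in mm); point at its middle. To be left alone; loose.
- calculator_mid (a point): desk calculator, 120 x 150 x 28 (sizes in mm); point at its middle. To be left alone; loose.
- stapler_mid (a point): stapler, 130 x 34 x 56 (sizes in mm); point at its middle. To be left alone; loose.
- pen_cup_mid (a point): cylindrical dark pen cup, 72 across, 95 tall, pens to 165 (sizes in mm); point at its middle. To be left alone; loose.
- tape_mid (a point): tape dispenser, 60 x 150 x 80 (sizes in mm); point at its middle. To be left alone; loose.
- ink_bottle_mid (a point): round ink refill bottle, 40 across, 76 tall (sizes in mm); point at its middle. To be left alone; loose.

How it is judged (in metres and radians):
On the way, in this order (a step that is already met when the one before it is completed fails the run):
1. the wide box's lid is held open (at least 1.08 of 1.2 rad) for 2.5 s (value of joint wide_lid above 1.08 rad), for 2.5 s.
2. the wide box's lid is shut again (under 0.04 rad) (value of joint wide_lid below 0.04 rad), for 0.2 s.
At the end, for the whole second after the job is handed in: After the lid has been held open for at least 2.5 s: both lids shut (under 0.04 rad) and at rest, the wide box's lever back up (under 0.02 rad), every loose thing within 15 mm of where it stood (value of joint each of wide_lid, narrow_lid below 0.04 rad and value of joint wide_lever below 0.02 rad and velocity of joint wide_lid between -0.1 and 0.1 rad/s and not (distance of any of stamp_a_mid, stamp_b_mid, ink_pad_mid, calculator_mid, stapler_mid, pen_cup_mid, tape_mid, ink_bottle_mid from where it was at the start of the episode above 0.015 m)); the robot touches nothing.
It fails at once if the wide box's lid comes down faster than 3 rad/s (it slams) (velocity of joint wide_lid below -3 rad/s).
It fails at once if the narrow box's lid is opened (more than 0.12 rad) (value of joint narrow_lid above 0.12 rad).
It fails at once if the robot pushes on the wide box's lid itself (more than 1 N) (contact force between any of the arm, the fingers and wide_lid_c0 above 1 N).
It fails at once if something else on the desk is shifted, lifted or carried (more than 15 mm) (distance of any of stamp_a_mid, stamp_b_mid, ink_pad_mid, calculator_mid, stapler_mid, pen_cup_mid, tape_mid, ink_bottle_mid from where it was at the start of the episode above 0.015 m).
It also fails if it takes over 48 s, if anything falls off the work surface, if the arm or the gripper's body presses on something with over 40 N, if the wrist force passes 120 N, or if a joint passes its speed limit or range.

## Working session

There is one attempt and no reset: what is moved stays moved. The work goes in short steps, Python scripts to look and compute and a tool call to move; the robot and the scene stay as the last step left them, time stands still between calls to the robot, and variables do not carry over. Pictures are saved under pics/ and viewed, at most 10 in all, crops included, and the job is handed in when it is done.

Besides the shell and the picture viewer there is one more tool, called as name(argument=value, ...), one argument or row to a line, values as JSON. apply_moves: Moves the arm, as the interface text tells. Scaled input: -1 to 1 covers 1000 mm each way for a shift and 90 degrees each way for a turn. Its arguments: {"type":"object","properties":{"targets":{"type":"array","items":{"type":"array","items":{"type":"number"}}},"newtons":{"type":"number"}},"required":["targets"]}

```bash
mkdir -p pics
python3 - <<'E'
from plant import *
import cv2,numpy as np
for n in("scene","side"):
    c=capture(n);cv2.imwrite(f"pics/{n}0.png",c["frame"][:,:,::-1]);np.savez(n+"0.npz",**c)
s=get_state();print(s["time_s"],s["tcp_pos"],s["eef_rot"],s["gripper_width"],s["contact_force"])
E
```

```text
0.1 [0.20632203 0.64223804 0.24469094] [ 1.79910769e+02 -9.57769663e-03 -1.78130672e+01] 0.0873571765330355 [-0.13941828 -0.75964827  0.04062505]
```

View pics/scene0.png

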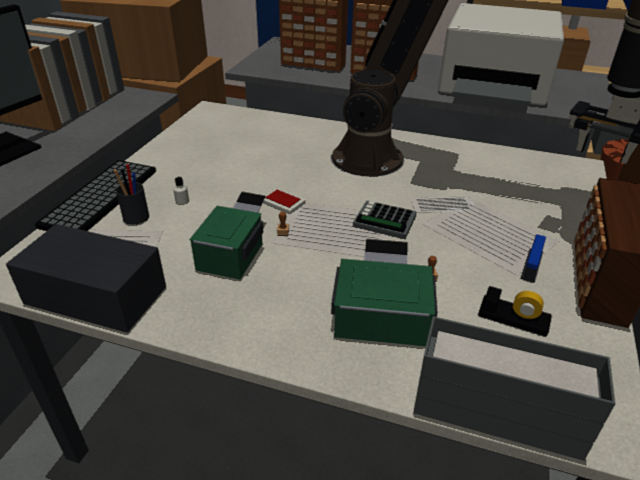

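View pics/side0.png

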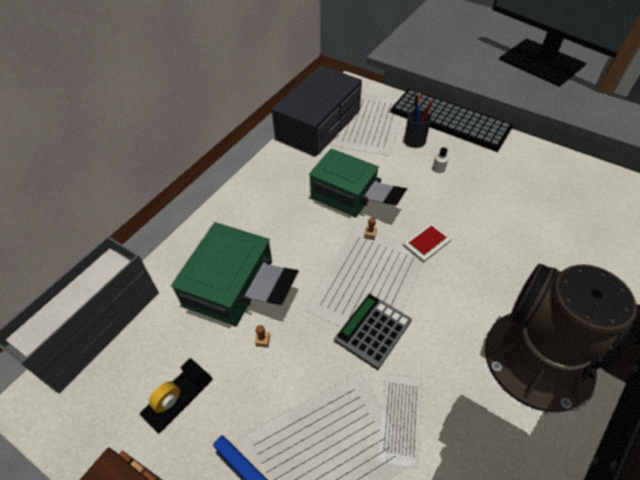

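The scene view shows the wide box at about (385,300), with its tread at (386,246) and a stamp at (432,267). In the side view its tread is at about (278,285) and the stamp at (262,336). The narrow box is at (228,240) in the scene view.

```bash
cat > h.py <<'E'
import numpy as np,cv2
def cloud(c):
    K=c["camera_matrix"];z=c["range_z"];v,u=np.mgrid[:480,:640]
    p=np.stack([(u-K[0,2])/K[0,0]*z,(v-K[1,2])/K[1,1]*z,z],-1)
    P=p@c["T"][:3,:3].T+c["T"][:3,3];P[z==0]=np.nan;return P
E
python3 - <<'E'
from h import *
for n,box,tr,st in(("scene",(325,250,445,345),(366,236,408,262),(424,252,442,282)),("side",(170,220,275,325),(245,262,300,305),(252,322,274,350))):
    c=np.load(n+"0.npz");P=cloud(c);f=c["frame"].astype(int)
    def sel(b,m):
        M=np.zeros((480,640),bool);M[b[1]:b[3],b[0]:b[2]]=1;return P[M&m]
    Z=P[...,2]; g=(f[...,1]>f[...,0]+20)
    L=sel(box,g&(Z>.09)&(Z<.106)); r=cv2.minAreaRect((L[:,:2]*1000).astype(np.float32))
    print(n,"lid",len(L),np.median(L[:,2]),r)
    T=sel(tr,(Z>.055)&(Z<.1)&(f.max(-1)<60)&~g);r=cv2.minAreaRect((T[:,:2]*1000).astype(np.float32))
    print(" tread",len(T),T.mean(0),T.min(0),T.max(0),r)
    T=sel(tr,(Z>.055)&(Z<.1)&(f.max(-1)>=60)&~g)
    print(" plate",len(T),T.mean(0))
    S=sel(st,(Z>.015)&(Z<.08));print(" stamp",len(S),np.nanmedian(S,0),S.min(0),S.max(0))
E
```

```text
scene lid 4494 0.09815846988160709 ((713.43408203125, 216.43382263183594), (156.46987915039062, 203.38284301757812), 11.12951374053955)
 tread 511 [0.5629577  0.18572921 0.08082808] [0.53266548 0.13504315 0.07244212] [0.59423819 0.23536628 0.08834975] ((562.3959350585938, 185.54542541503906), (41.91065216064453, 95.39319610595703), 14.806774139404297)
 plate 389 [0.58733545 0.19224951 0.07373477]
 stamp 120 [0.55097301 0.30037034 0.05453967] [0.53593838 0.2856686  0.01602211] [0.64371317 0.31561803 0.07908922]
side lid 4615 0.09870358582074268 ((710.9588623046875, 217.29649353027344), (153.3651123046875, 203.97802734375), 11.13603401184082)
 tread 735 [0.57625464 0.19325862 0.0793927 ] [0.5315502  0.13640838 0.05516576] [0.65021576 0.25795613 0.09089109] ((590.48486328125, 193.66055297851562), (102.6959457397461, 116.65007781982422), 13.158673286437988)
 plate 882 [0.60455863 0.19457934 0.06943591]
 stamp 228 [0.53997036 0.30081739 0.0246284 ] [0.52431382 0.27762145 0.01503214] [0.56011275 0.31500816 0.06950398]
```

apply_moves(
  newtons=5,
  targets=[
    [0,0,0,0,0,0,-0.0643],
    [0,0,0,0,0,0,-0.0643],
    [0,0,0,0,0,0,-0.0643],
    [0,0,0,0,0,0,-0.0643],
    [0,0,0,0,0,0,-0.0643],
    [0,0.0173,0.0343,0,0,0,0],
    [0,0.0173,0.0343,0,0,0,0],
    [0,0.0173,0.0343,0,0,0,0],
    [0,0.0173,0.0343,0,0,0,0],
    [0,0.0173,0.0343,0,0,0,0],
    [0,0.0173,0.0343,0,0,0,0],
    [0,0.0173,0.0343,0,0,0,0],
    [0,0.0173,0.0343,0,0,0,0],
    [0,0.0173,0.0343,0,0,0,0],
    [0,0.0173,0.0343,0,0,0,0],
    [0,0.0173,0.0343,0,0,0,0],
    [0,0.0173,0.0343,0,0,0,0],
    [0,0.0173,0.0343,0,0,0,0],
    [0,0.0173,0.0343,0,0,0,0],
    [0,0.0173,0.0343,0,0,0,0],
  ],
)

```text
time_s: 1.77
tcp_pos: [0.561, 0.1861, 0.2454]
eef_rot: [-180.0, 0.0, 11.1]
contact_force: [-0.3, 0.6, 0.1]
gripper_width: 0.0003
gripper_force: 0.0
```

apply_moves(
  targets=[
    [0,0,0,0,0,0,0],
    [0,0,0,0,0,0,0],
    [0,0,0,0,0,0,0],
  ],
)

```text
time_s: 2.02
tcp_pos: [0.5602, 0.1875, 0.2451]
eef_rot: [180.0, 0.1, 11.1]
contact_force: [-0.0, 0.0, -0.2]
gripper_width: 0.0007
gripper_force: 0.0
```

Run:
```python
from plant import *
from h import *
s=get_state();print(s["time_s"],s["tcp_pos"],s["eef_rot"],s["gripper_width"],s["contact_force"])
c=capture("wrist");cv2.imwrite("pics/w1.png",c["frame"][:,:,::-1])
P=cloud(c);f=c["frame"].astype(int);Z=P[...,2]
M=(Z>.065)&(Z<.095)&(f.max(-1)<60)&(abs(P[...,0]-.56)<.06)&(abs(P[...,1]-.187)<.08)
T=P[M]
if len(T):print(len(T),T.mean(0),cv2.minAreaRect((T[:,:2]*1000).astype(np.float32)))
c=capture("side");cv2.imwrite("pics/s1.png",cv2.resize(c["frame"][150:390,130:450,::-1],None,fx=2,fy=2))
```

```text
2.0167 [0.56018089 0.18753535 0.24506631] [1.79990858e+02 5.32746892e-02 1.10606593e+01] 0.0007344076851962365 [-0.0470831   0.02000954 -0.18304257]
6560 [0.56037736 0.18682723 0.08158129] ((585.4452514648438, 193.7308349609375), (90.00759887695312, 102.78606414794922), 11.074370384216309)
```

View pics/w1.png

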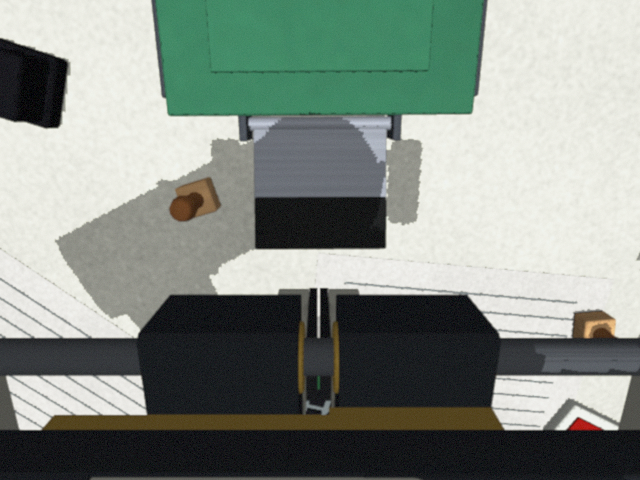

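View pics/s1.png

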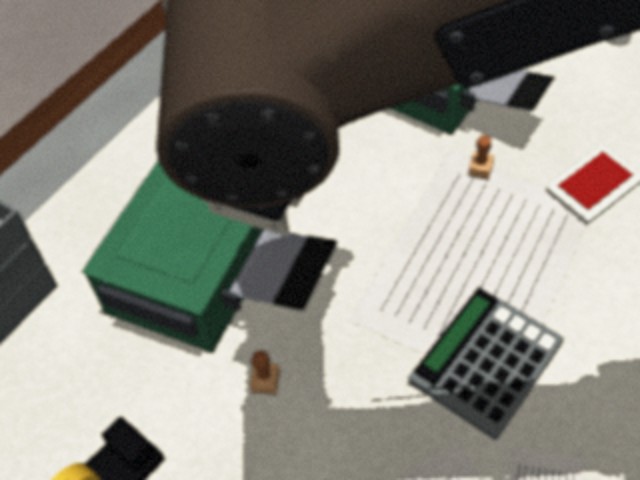

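The wrist view shows the tread squarely at (255–385, 197–247), level with the box, and the measured centre is (0.560, 0.187, 0.082). Before pressing I'll check the arm's clearance to the swinging lid.

Run:
```python
from plant import *
from h import *
a=np.radians(11.1);ex=np.array([np.cos(a),np.sin(a)]);ey=np.array([-ex[1],ex[0]])
for n in("scene","side"):
    c=capture(n);P=cloud(c)
    d=P[...,:2]-[.712,.217];X=d@ex;Y=d@ey;Z=P[...,2]
    M=(Z>.15)&(abs(Y)<.14)&(X<.08)&(X>-.3)
    z=Z[M]-.181;x=X[M]
    for lo in np.arange(-.05,.4,.05):
        q=x[(z>=lo)&(z<lo+.05)]
        if len(q)>5:print(n,round(lo,2),len(q),np.percentile(q,[1,99]).round(3))
    if n=="scene":cv2.imwrite("pics/c2.png",cv2.resize(c["frame"][60:380,200:600,::-1],None,fx=1.8,fy=1.8))
```

```text
scene 0.0 19 [-0.149 -0.141]
scene 0.05 340 [-0.163 -0.139]
scene 0.1 1204 [-0.176 -0.112]
scene 0.15 1434 [-0.189 -0.114]
scene 0.2 939 [-0.181 -0.107]
scene 0.25 1176 [-0.146 -0.106]
scene 0.3 1286 [-0.146 -0.106]
scene 0.35 1832 [-0.191 -0.102]
side 0.05 18 [-0.167 -0.16 ]
side 0.1 292 [-0.194 -0.118]
side 0.15 75 [-0.194 -0.166]
side 0.35 49 [-0.205 -0.194]
```

View pics/c2.png

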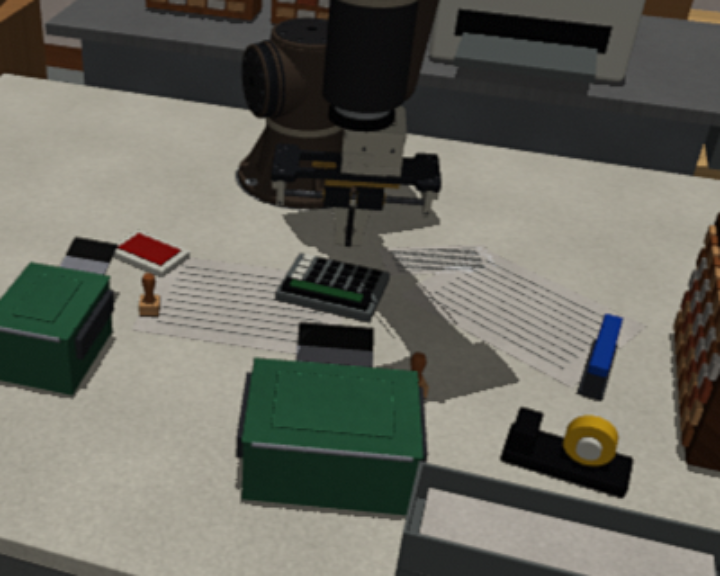

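The view shows the hand above the lever with the lid well clear: the hand reaches −0.10 m in the box frame and the lid edge −0.078 m. I'll go down to just above the tread.

apply_moves(
  targets=[
    [0,0,0,0.02,0,0,0],
    [0,0,0,0.02,0,0,0],
    [0,0,0,0.02,0,0,0],
    [0,0,0,0.02,0,0,0],
    [0,0,0,0.02,0,0,0],
    [0,0,0,0.02,0,0,0],
    [0,0,0,0.01,0,0,0],
    [0,0,0,0.004,0,0,0],
    [0,0,0,0,0,0,0],
    [0,0,0,0,0,0,0],
  ],
)

```text
time_s: 3.05
tcp_pos: [0.5608, 0.1885, 0.1125]
eef_rot: [-180.0, -0.1, 11.2]
contact_force: [-0.1, 0.5, 0.4]
gripper_width: 0.0008
gripper_force: 0.0
```

apply_moves(
  targets=[
    [0,0,0,0.003,0,0,0],
    [0,0,0,0.003,0,0,0],
    [0,0,0,0.003,0,0,0],
    [0,0,0,0.003,0,0,0],
    [0,0,0,0.003,0,0,0],
    [0,0,0,0.003,0,0,0],
    [0,0,0,0.003,0,0,0],
    [0,0,0,0,0,0,0],
  ],
)

```text
time_s: 3.72
tcp_pos: [0.5598, 0.1876, 0.0905]
eef_rot: [180.0, 0.1, 11.1]
contact_force: [-5.5, -0.8, 6.9]
gripper_width: 0.0003
gripper_force: 3.0
```

apply_moves(
  targets=[
    [0,0,0,0.003,0,0,0],
    [0,0,0,0.003,0,0,0],
    [0,0,0,0.003,0,0,0],
    [0,0,0,0.003,0,0,0],
    [0,0,0,0.003,0,0,0],
    [0,0,0,0.003,0,0,0],
    [0,0,0,0.003,0,0,0],
    [0,0,0,0.003,0,0,0],
    [0,0,0,0.001,0,0,0],
    [0,0,0,0,0,0,0],
  ],
)

```text
time_s: 4.55
tcp_pos: [0.5608, 0.1879, 0.0665]
eef_rot: [180.0, -0.1, 11.1]
contact_force: [-2.3, -0.9, 9.0]
gripper_width: 0.0004
gripper_force: 4.2
```

apply_moves(
  targets=[
    [0,0,0,0.001,0,0,0],
    [0,0,0,0.001,0,0,0],
    [0,0,0,0,0,0,0],
  ],
)

```text
time_s: 4.8
tcp_pos: [0.561, 0.1879, 0.066]
eef_rot: [180.0, -0.1, 11.2]
contact_force: [-6.8, -3.1, 20.6]
gripper_width: 0.0007
gripper_force: 10.8
```

Run:
```python
from plant import *
from h import *
s=get_state();print(s["time_s"],s["tcp_pos"],s["contact_force"])
c=capture("scene");cv2.imwrite("pics/c3.png",cv2.resize(c["frame"][100:380,250:550,::-1],None,fx=2,fy=2))
a=np.radians(11.1);ex=np.array([np.cos(a),np.sin(a)])
for n in("scene","side"):
    c=capture(n);P=cloud(c);f=c["frame"].astype(int);d=P[...,:2]-[.712,.217];X=d@ex
    M=(f[...,1]>f[...,0]+15)&(P[...,2]>.11)&(X>-.1)&(X<.1)&(abs(d[...,1])<.13)
    if M.sum()>50:
        k=np.polyfit(P[M][:,2],X[M],1);print(n,M.sum(),"angle",np.pi/2-np.arctan(-k[0]),P[M][:,2].max())
```

```text
4.8 [0.56095719 0.18787514 0.06599958] [-6.76801623 -3.14136007 20.56344739]
scene 6651 angle 1.1930764662580522 0.23780745010497562
side 867 angle 1.2089116584944821 0.2388276714150387
```

View pics/c3.png

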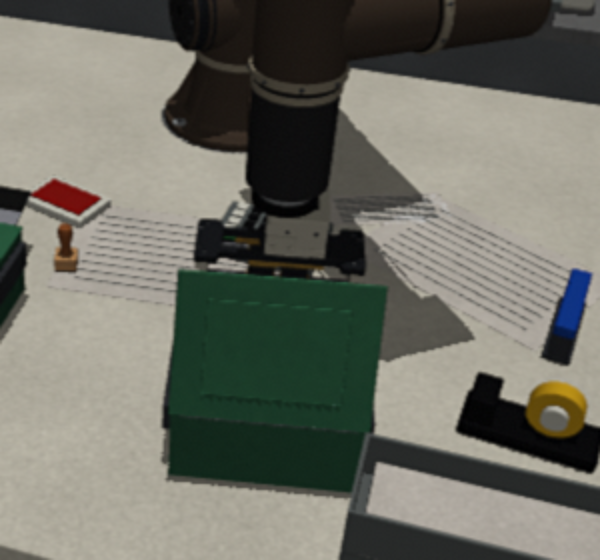

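The lid stands fully open, with its edge at (280,280) in the crop, about 1.2 rad, and 20 N at the stop. I'll hold it for 3.3 s.

apply_moves(
  targets=[
    [0,0,0,0,0,0,0],
    [0,0,0,0,0,0,0],
    [0,0,0,0,0,0,0],
    [0,0,0,0,0,0,0],
    [0,0,0,0,0,0,0],
    [0,0,0,0,0,0,0],
    [0,0,0,0,0,0,0],
    [0,0,0,0,0,0,0],
    [0,0,0,0,0,0,0],
    [0,0,0,0,0,0,0],
    [0,0,0,0,0,0,0],
    [0,0,0,0,0,0,0],
    [0,0,0,0,0,0,0],
    [0,0,0,0,0,0,0],
    [0,0,0,0,0,0,0],
    [0,0,0,0,0,0,0],
    [0,0,0,0,0,0,0],
    [0,0,0,0,0,0,0],
    [0,0,0,0,0,0,0],
    [0,0,0,0,0,0,0],
  ],
)

```text
time_s: 6.62
tcp_pos: [0.5609, 0.1879, 0.066]
eef_rot: [180.0, -0.1, 11.2]
contact_force: [-7.2, -1.2, 20.7]
gripper_width: 0.0001
gripper_force: 10.7
```

apply_moves(
  targets=[
    [0,0,0,0,0,0,0],
    [0,0,0,0,0,0,0],
    [0,0,0,0,0,0,0],
    [0,0,0,0,0,0,0],
    [0,0,0,0,0,0,0],
    [0,0,0,0,0,0,0],
    [0,0,0,0,0,0,0],
    [0,0,0,0,0,0,0],
    [0,0,0,0,0,0,0],
    [0,0,0,0,0,0,0],
    [0,0,0,0,0,0,0],
    [0,0,0,0,0,0,0],
    [0,0,0,0,0,0,0],
    [0,0,0,0,0,0,0],
    [0,0,0,0,0,0,0],
    [0,0,0,0,0,0,0],
    [0,0,0,0,0,0,0],
    [0,0,0,0,0,0,0],
    [0,0,0,0,0,0,0],
    [0,0,0,0,0,0,0],
  ],
)

```text
time_s: 8.28
tcp_pos: [0.561, 0.1879, 0.066]
eef_rot: [-180.0, -0.1, 11.2]
contact_force: [-6.8, -2.2, 21.2]
gripper_width: 0.0006
gripper_force: 10.7
```

apply_moves(
  targets=[
    [0,0,0,-0.0015,0,0,0],
    [0,0,0,-0.0015,0,0,0],
    [0,0,0,-0.0015,0,0,0],
    [0,0,0,-0.0015,0,0,0],
    [0,0,0,-0.0015,0,0,0],
    [0,0,0,-0.0015,0,0,0],
    [0,0,0,-0.0015,0,0,0],
    [0,0,0,-0.0015,0,0,0],
    [0,0,0,-0.0015,0,0,0],
    [0,0,0,-0.0015,0,0,0],
    [0,0,0,-0.0015,0,0,0],
    [0,0,0,-0.0015,0,0,0],
    [0,0,0,-0.0015,0,0,0],
    [0,0,0,-0.0015,0,0,0],
    [0,0,0,-0.0015,0,0,0],
    [0,0,0,-0.0015,0,0,0],
  ],
)

```text
time_s: 9.62
tcp_pos: [0.5601, 0.1877, 0.0877]
eef_rot: [180.0, 0.0, 11.1]
contact_force: [-3.6, -1.8, 6.0]
gripper_width: 0.0009
gripper_force: 3.0
```

apply_moves(
  targets=[
    [0,0,0,-0.0012,0,0,0],
    [0,0,0,-0.0012,0,0,0],
    [0,0,0,-0.0012,0,0,0],
    [0,0,0,-0.0012,0,0,0],
    [0,0,0,-0.0012,0,0,0],
    [0,0,0,-0.0012,0,0,0],
    [0,0,0,-0.0012,0,0,0],
    [0,0,0,-0.0012,0,0,0],
    [0,0,0,-0.0012,0,0,0],
    [0,0,0,-0.0012,0,0,0],
    [0,0,0,-0.0012,0,0,0],
    [0,0,0,-0.0012,0,0,0],
    [0,0,0,-0.0012,0,0,0],
    [0,0,0,-0.0012,0,0,0],
    [0,0,0,-0.0012,0,0,0],
    [0,0,0,-0.0012,0,0,0],
  ],
)

```text
time_s: 10.95
tcp_pos: [0.5599, 0.1878, 0.1064]
eef_rot: [180.0, 0.1, 11.1]
contact_force: [-0.4, 0.1, -0.5]
gripper_width: 0.0002
gripper_force: 0.0
```

apply_moves(
  targets=[
    [0,0,0,-0.002,0,0,0],
    [0,0,0,-0.002,0,0,0],
    [0,0,0,-0.005,0,0,0],
    [0,0,0,-0.02,0,0,0],
    [0,0,0,-0.02,0,0,0],
    [0,0,0,-0.02,0,0,0],
    [0,0,0,-0.02,0,0,0],
    [0,0,0,-0.02,0,0,0],
    [0,0,0,-0.02,0,0,0],
    [0,0,0,0,0,0,0],
    [0,0,0,0,0,0,0],
    [0,0,0,0,0,0,0],
    [0,0,0,0,0,0,0],
  ],
)

```text
time_s: 12.03
tcp_pos: [0.5598, 0.1876, 0.2349]
eef_rot: [180.0, 0.1, 11.1]
contact_force: [0.3, -0.5, -0.6]
gripper_width: 0.0005
gripper_force: 0.0
```

Run:
```python
from plant import *
from h import *
s=get_state();print(s["time_s"],s["tcp_pos"],s["contact_force"])
c=capture("scene");cv2.imwrite("pics/c4.png",c["frame"][:,:,::-1])
c=capture("wrist");P=cloud(c);f=c["frame"].astype(int);Z=P[...,2]
M=(Z>.04)&(Z<.095)&(f.max(-1)<60)&(abs(P[...,0]-.56)<.03)&(abs(P[...,1]-.187)<.05)
print("tread",P[M].mean(0))
```

```text
12.0333 [0.55981216 0.18763041 0.23492064] [ 0.28340051 -0.53242036 -0.602932  ]
tread [0.56006908 0.18659177 0.08165054]
```

View pics/c4.png

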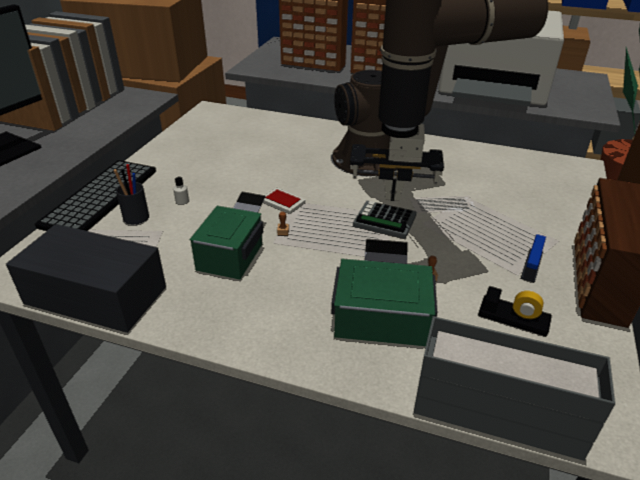

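Both lids are shut, at (385,285) and (228,230). The lever is back up at 82 mm and everything else is where it was.

```bash
python3 -c "
from plant import *
print(close_job())"
```

```text
the job is handed in; nothing more can be done
None
```

The wide box's lid was held fully open for over 3 s and eased shut with the fingers on its lever; the arm is clear, nothing else looks moved in the last picture, and the job is handed in (no verdict was returned).

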